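# Hook the drip tray out from under the gas hob

## Task

The drip tray under the gas hob must come out for emptying: take the hooked rod from its wooden rest, reach it under the hob's overhanging edge, feel for the tray's hidden pull loop, catch it and gently draw the tray fully out to its stop. Then unhook the rod without pushing the tray back in, and lay it back in both notches of its rest, the same way round as it lay. Move the tray with the hook only, keep the gripper off the hob and the tray, never press or pull hard, and leave the other things on the counter where they are.

Things in the scene. Friction and masses are not known exactly. Their poses are not given: they have to be found in the camera images.
- rod: Hooked rod, about 160 g: black handle, box 110 x 30 x 24 mm (its x, y, z), origin at the handle's centre, and a steel bar 8 mm thick. x points along the rod to the hook, z up as it lies in its rest. Take the handle from above across its 30 mm (room between the notches for x = -30 to +95 mm), gripping firmly (about 50 N), else side loads turn it in the fingers. Centre of mass near x = +25 mm.
- hook (a point): Corner of the hook, on the bar's centre line 170 mm ahead of the rod's origin. Here the 8 mm bar bends square into a prong 8 mm thick pointing to the rod's +y (to the left, seen along the rod with z up); the prong's centre line ends 20 mm to the side and 2 mm back, with a round end (24 mm in all).
- rest: Fixed wooden rest; origin on the counter under the handle's centre. Base board 12 mm thick, x from -80 to +140 mm, 75 mm wide. Two notches open upwards: at x = -43 mm for the handle (42 mm between cheeks, floor 33, cheeks 48 mm high) and front_notch. The rod starts and must end lying in both, its axes parallel to the rest's, its origin 45 mm straight above this one (within 20 mm along x).
- front_notch (a point): Middle of the floor of the narrow front notch, at x = 110 mm of the rest, 41 mm above the counter; 26 mm between its cheeks, which reach 58 mm above the counter. The steel bar lies in it.
- hob: Fixed two-burner gas hob, 340 deep (x) x 420 wide (y), top plate 100 mm high, pan supports 128 mm. Origin on the counter under its centre; z up. The front faces its own -x, roughly world +y. The drip tray under it slides to the hob's -x only, with about 2.5 N, stays where left, and is pushed in again by pushing on it. More than 15 N from the rod on hob, tray or loop is too much.
- ledge (a point): Middle of the front edge of the hob's overhanging top: x = -170 mm of the hob, underside of its lip 77 mm above the counter (85 mm behind the lip). The space below is open to the front and to both sides back to the tray front, 55 mm behind this edge; the tray's pull loop is hidden in there.
- search_zone (a point): Fixed point of the hob: middle of the flat upright tray front when fully in (hob x = -115 mm), 50 mm above the counter, halfway across the hob. The tray front spans heights 18 to 78 mm and at least 85 mm to either side. Somewhere along it, up to 50 mm either side of this point (hob y), sits the pull loop; where is not known and must be felt. The loop does not give sideways.
- ledge_out (a point): Point on the hob in front of the ledge at loop height (hob x = -250 mm, 50 mm up). The pull loop: an upright U of 6 mm red wire in a plane parallel to the hob's x and z, arms at 29 and 71 mm height, joined by an upright bar 28 mm (centre line) before the tray front. A prong passes through it along the hob's y: opening 25 mm deep (front to bar), 36 mm high, centre 50 mm up.
- drip_tray (a joint): How far the drip tray is drawn out, in m: 0 is fully in, 0.11 is fully out against its stop, which is hard (no give). At the start it stands 0 to 0.012 out.
- pan: Bystander: steel saucepan without lid, 130 mm across, 70 mm high, on the hob's pan supports. Origin at its underside.
- mug: Bystander: blue mug, 80 mm across, 90 mm high. Origin at its underside.
- salt: Bystander: clear glass jar, 48 mm across, 90 mm high, white cap. Origin at its underside.
- pepper: Bystander: amber jar, 48 mm across, 90 mm high, black cap. Origin at its underside.
- bowl: Bystander: white bowl, 120 mm across, 50 mm high. Origin at its underside.
- spatula: Bystander: spatula lying flat on the counter near the robot.
- tin: Bystander: short tin, 66 mm across, 45 mm high. Origin at its underside.

How it is judged:
By the outcome, as a careful person would: the job done as asked, in the order asked, and still so for the second after the job is handed in, with the robot touching nothing.
It also fails if it takes over 72 s, if anything falls off the work surface, if the arm or the gripper's body presses on something with over 40 N, if the wrist force passes 120 N, or if a joint passes its speed limit or range.

## Robot

A 6-joint arm with a two-finger parallel gripper is mounted at the origin on the work surface. World frame = base frame: x ahead of the robot, y to its left, z up, the work surface at z = 0. Lengths are in mm, angles in rad, forces in N, time in s.
With the tool pointing down it reaches from about 275 to 1000 mm from the base axis. Payload 8.4 kg.
Tool frame: the origin (TCP) lies at the very end of the fingers, on their centre line; the grasp point (between the pads) lies 19 mm behind it (r.tcp_to_grasp is the distance from the TCP to the grasp point, in mm); z points along the fingers, y is the line along which they close (so a half turn about z gives the same grasp; the last joint's range is limited). The gripper opens to 85 mm and grips with 20 to 120 N. Pads are 22 mm wide; open, the fingers measure 114 mm over their backs; the gripper's body (76 mm by 85 mm) begins 54 mm behind the grasp point. The pads swing forward as they close: fully open they stand 13 mm farther back than shut.
Start: joints at [1.267, 0.353, 1.633, -0, 1.155, -0.002], TCP at [185.773, 596.755, 231.281] pointing down, gripper open.
Joint ranges: [-2.63, 2.63], [-0.92, 2.1], [0.06, 2.66], [-1.3, 4.44], [0, 2.69], [-3.02, 3.02]. Speed limits (rad/s): [2.22, 2.22, 2.79, 3.14, 3.14, 3.14].

## Interface

Orientations are given as [roll, pitch, yaw] about the fixed x, y, z axes, in that order (R = Rz(yaw) Ry(pitch) Rx(roll)).
In Python, from rig import r gives the robot as it stands. The module is installed in compiled form; this text tells all that it offers.
- The arm moves only by the tool play_rows, never from a script. Its argument "rows" is a list of rows, each an object with "dp": the shift along the tool's x, y, z in units of 40 mm (1.0 is 40 mm), a list of three; "turn": the turn, a rotation vector about the tool's x, y, z in units of 6 degrees (1.0 is 6 degrees), a list of three; "fingers": the closure, from 0 (fully open) to 1 (shut). In form: [{"dp": [tx, ty, tz], "turn": [wx, wy, wz], "fingers": fingers}, ...]. A call has 1 to 5 rows; each row shifts and turns the commanded pose from where the row before left it, along the tool's axes as they then stand; what a row does not reach is not made up. A row lasts 1/12 s, in which the tool goes at most 41.7 mm and 7.16 degrees, less where a joint would pass 70% of its speed; a pose out of reach is approached as far as the arm can. A call is refused whole if a number of a shift passes 1 or a number of a turn 1, either way. A call with a gripper value outside its range is refused whole. The fingers move at their own pace and stop on an object; "force" is the grip in N (left out, the last holds). Time passes only in rows, so rows that do not move let the fingers close. It gives the time, the measured TCP pose, the force, the opening and the grip force at its end, in the units of the state.
- r.sense(): the state, without advancing time (a new reading comes with each control period).
- r.grab_frame(name): name is "scene" or "top" or "wrist"; returns a dict with "pixels" (400x640x3 uint8, red, green, blue), "fx", "fy", "cx", "cy" (pixels), "dist" ([k1, k2, p1, p2, k3] as OpenCV has them; the pictures are not rectified), "pose" (4x4, takes a point from camera to world coordinates). Camera axes: x right, y down, z forward; pixel columns grow to the right and rows downward; lengths in mm; the calibration is good to about 2 mm. A picture is of the moment at which its call begins. There is no depth.
- r.sign_off(): hands the job in; it is judged then, once.
The state is a dict: "clock": time; "qpos": joint angles; "qvel": joint speeds; "joint_efforts": joint torques, N m; "eef_pos": TCP position; "tcp_rot": TCP orientation; "contact_force": force on the tool from outside, world axes, zero at the start; "wrist_torque": the same for the moment, N m; "opening": opening from 0.0 (shut) to 1.0 (fully open); "grasp_force": force on a finger pad.
Only numpy, scipy, OpenCV 4.12 (cv2) and the standard library are available. Lean on these libraries where they do the work, as an engineer would, in place of code of your own. Each camera call takes 0.05 s, during which the arm holds its last target. There are 200 camera calls.

## Working session

There is one attempt and no reset: what is moved stays moved. The work goes in short steps, Python scripts to look and compute and a tool call to move; the robot and the scene stay as the last step left them, time stands still between calls to the robot, and variables do not carry over. Pictures are saved under pics/ and viewed, at most 10 in all, crops included, and the job is handed in when it is done.

Besides the shell and the picture viewer there is one more tool, called after ">>>" by a JSON object that holds its "op" and its "data", one argument or row to a line. play_rows: Moves the arm, as the interface text tells. Its arguments: {"type":"object","properties":{"rows":{"type":"array"},"force":{"type":"number"}},"required":["rows"]}

```bash
mkdir -p pics
cat > h.py <<'E'
import numpy as np, cv2
from rig import r
from scipy.spatial.transform import Rotation as R
def snap(n,f):
    g=r.grab_frame(n); cv2.imwrite('pics/'+f+'.png',g['pixels'][:,:,::-1]); np.savez('pics/'+f+'.npz',**{k:np.array(v) for k,v in g.items()}); return g
def load(f): return dict(np.load('pics/'+f+'.npz'))
def ray(g,uv):
    K=np.array([[g['fx'],0,g['cx']],[0,g['fy'],g['cy']],[0,0,1]],float)
    p=cv2.undistortPoints(np.array([[uv]],float),K,np.array(g['dist'],float))[0,0]
    T=np.array(g['pose']); return T[:3,3],T[:3,:3]@np.array([p[0],p[1],1])
def atz(g,uv,z):
    o,d=ray(g,uv); return o+d*(z-o[2])/d[2]
def proj(g,P):
    K=np.array([[g['fx'],0,g['cx']],[0,g['fy'],g['cy']],[0,0,1]],float)
    T=np.linalg.inv(np.array(g['pose'])); 
    return cv2.projectPoints(np.array(P,float).reshape(-1,3),cv2.Rodrigues(T[:3,:3])[0],T[:3,3],K,np.array(g['dist'],float))[0][:,0]
E
python3 - <<'E'
from h import *
for n in ['scene','top','wrist']:
    g=snap(n,n); print(n,np.round(g['pose'],2).tolist(),g['fx'])
print(r.sense(), r.tcp_to_grasp)
E
```

```text
scene [[0.81, 0.41, -0.42, 1122.44], [0.59, -0.58, 0.56, -730.7], [-0.02, -0.7, -0.71, 989.11], [0.0, 0.0, 0.0, 1.0]] 483.4843557690119
top [[0.02, -0.99, 0.12, 469.55], [-1.0, -0.02, 0.01, -53.01], [-0.01, -0.12, -0.99, 1222.2], [0.0, 0.0, 0.0, 1.0]] 398.07250797173276
wrist [[0.3, 0.91, 0.3, 107.84], [0.95, -0.28, -0.1, 621.64], [-0.0, 0.32, -0.95, 374.0], [0.0, 0.0, 0.0, 1.0]] 298.0407521185217
{'clock': 0.15, 'qpos': array([ 1.26661388e+00,  3.53481366e-01,  1.63396366e+00,  1.95837414e-06,
        1.15521129e+00, -2.42537673e-03]), 'qvel': array([-0.00057449, -0.00202104, -0.00219823,  0.00013827, -0.00074984,
       -0.002253  ]), 'joint_efforts': array([-6.70733807e-04, -6.05634642e+01, -3.42336416e+01, -7.42128987e-05,
        6.11049822e-03,  3.78677612e-06]), 'eef_pos': array([185.65334953, 596.40437014, 230.73879573]), 'tcp_rot': array([-3.14052899e+00, -4.37061903e-06,  2.83983479e+00]), 'contact_force': array([-0.56824003, -0.47440849, -1.29122742]), 'wrist_torque': array([0.02629079, 0.01122213, 0.0204424 ]), 'grasp_force': 0.0, 'opening': 0.9977831024454458} 18.700000000000003
```

View pics/top.png

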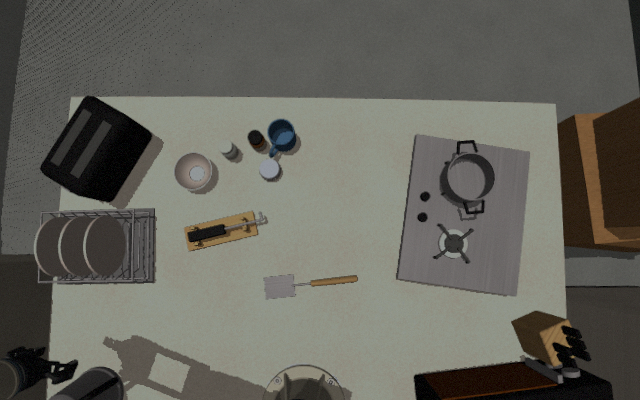

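View pics/scene.png

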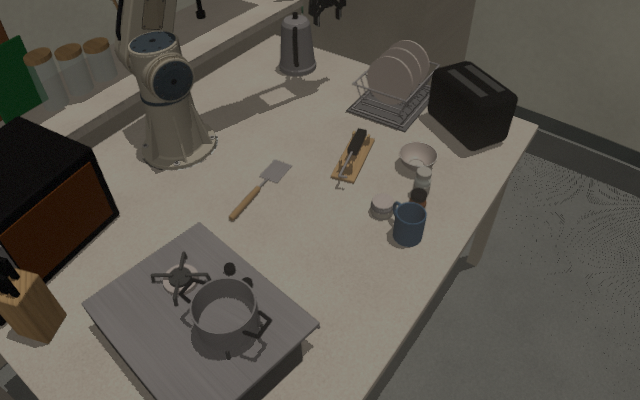

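Top view: rest at about (220,230) with the hook on its right and prong up (+x). The hob plate corners are near (416,135), (529,152), (517,296) and (397,280), front facing left (+y). The mug, tin, jars and bowl lie above the rest. I'll enlarge the rest and hob.

Run:
```python
from h import *
t=cv2.imread('pics/top.png'); s=cv2.imread('pics/scene.png')
c=np.zeros((560,790,3),np.uint8)
def put(im,x,y,w,h,k,X,Y): 
    c[Y:Y+h*k,X:X+w*k]=np.clip(cv2.resize(im[y:y+h,x:x+w],None,fx=k,fy=k,interpolation=cv2.INTER_CUBIC)*1.3,0,255)
put(t,390,125,148,180,3,0,0)      # hob
put(t,178,200,100,60,3,450,0)   # rest hmm k=3
put(s,320,115,68,80,4,450,200)
cv2.imwrite('pics/c1.png',c)
```

```text
(no output)
```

View pics/c1.png

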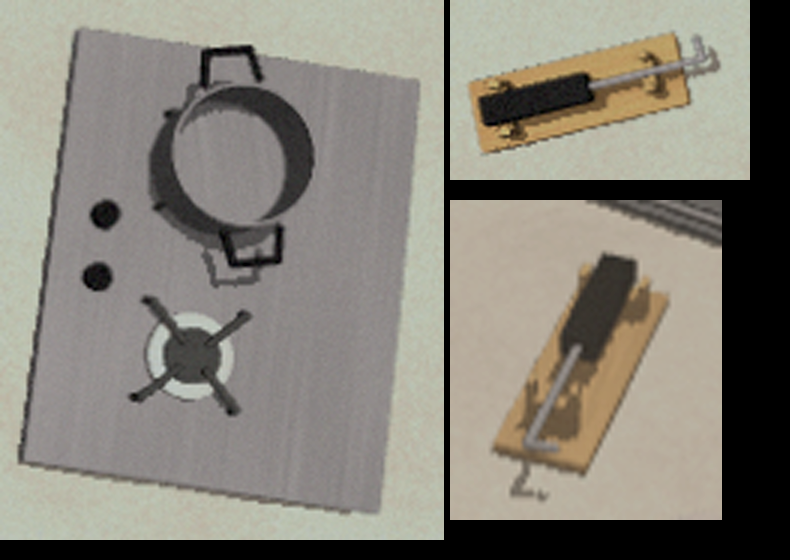

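Crop: hob plate corners at crop (79,28), (419,80), (380,514), (20,460). Rest board corners at (469,82), (676,33), (690,102), (484,153). Handle top corners at (480,97), (588,73), (593,101), (485,125), and the hook corner at about (705,63).

Run:
```python
from h import *
from scipy.optimize import least_squares
t=load('top'); s=load('scene')
def up(p,x,y,X,Y,k): p=np.array(p,float); return (p-[X,Y]+.5)/k-.5+[x,y]
def fit(obs,x0):
    # obs: list (cam, local pts, uv)
    def f(x):
        c,sn=np.cos(x[2]),np.sin(x[2]); M=np.array([[c,-sn,0],[sn,c,0],[0,0,1]])
        return np.concatenate([(proj(g,np.array(P)@M.T+[x[0],x[1],0])-uv).ravel() for g,P,uv in obs])
    o=least_squares(f,x0); return o.x,np.round(o.fun.reshape(-1,2),1).tolist()
# hob: x->-y world: yaw -pi/2 ; order: front(+y world)far, back far, back near, front near; hob y=+x world
hp=[[-170,210,100],[170,210,100],[170,-210,100],[-170,-210,100]]
hu=up([(79,28),(419,80),(380,514),(20,460)],390,125,0,0,3)
x,e=fit([(t,hp,hu)],[500,-400,-1.57]); print('hob top',x.round(3),e)
print(proj(s,np.array([[0,0,0]])))
x2,e=fit([(t,hp,hu),(s,[hp[3],hp[0]],np.array([[198.,224],[318,323]]))],x); print('both',x2.round(3),e)
rp=[[-80,37.5,12],[140,37.5,12],[140,-37.5,12],[-80,-37.5,12]]
ru=up([(469,82),(676,33),(690,102),(484,153)],178,200,450,0,3)
x,e=fit([(t,rp,ru)],[450,200,-1.57]); print('rest',x.round(3),e)
kp=[[-55,15,57],[55,15,57],[55,-15,57],[-55,-15,57]]
ku=up([(480,97),(588,73),(593,101),(485,125)],178,200,450,0,3)
x,e=fit([(t,kp,ku)],x); print('rod',x.round(3),e)
x,e=fit([(t,kp+[[170,0,45]],np.vstack([ku,up([(705,63)],178,200,450,0,3)]))],x); print('rod+hook',x.round(3),e)
# scene rest corners
su=up([(668,294),(584,473),(492,451)],320,115,450,200,4)
x,e=fit([(t,rp,ru),(s,rp[:3:1],su)],x); print('rest both?',x.round(3),e)
```

```text
hob top [ 574.053 -452.483   -1.706] [[-0.5, -0.7], [0.5, -0.1], [-0.2, 0.3], [0.3, 0.4]]
[[178.5174598  144.85329668]]
both [ 574.424 -454.719   -1.706] [[0.3, -0.8], [1.2, -0.1], [0.5, 0.2], [1.1, 0.3], [0.1, -2.6], [0.9, -0.4]]
rest [508.396 292.876  -1.314] [[-0.3, -0.1], [0.1, -0.5], [0.8, 0.3], [-0.5, 0.2]]
rod [506.95  294.432  -1.333] [[-0.2, -0.3], [-0.0, -0.3], [0.3, 0.3], [-0.0, 0.3]]
rod+hook [506.852 294.846  -1.333] [[-0.3, -0.3], [-0.1, -0.3], [0.1, 0.3], [-0.2, 0.4], [0.6, -0.1]]
rest both? [509.109 292.51   -1.308] [[-0.3, -0.1], [0.1, -1.0], [0.9, -0.2], [-0.3, 0.1], [-0.2, 0.6], [0.2, -0.9], [-0.7, -1.1]]
```

```bash
cat >> h.py <<'E'
def plan(wps,r0=None):
    """wps: list of (x,y,z,yaw,nrows). tool down. prints rows (2 decimals)"""
    st=r.sense(); p=np.array(st['eef_pos']); Q=R.from_euler('xyz',st['tcp_rot'])
    for x,y,z,yaw,n in wps:
        tgt=np.array([x,y,z]); Qt=R.from_euler('xyz',[np.pi,0,yaw])
        p0=p.copy(); w=(Q.inv()*Qt).as_rotvec()/n
        for i in range(n):
            d=Q.inv().apply((tgt-p0)/n)
            print(np.round(d/40,2).tolist(), np.round(np.degrees(w)/6,2).tolist())
            p=p+(tgt-p0)/n; Q=Q*R.from_rotvec(w)
        Q=Qt
        print('--')
E
python3 - <<'E'
from h import *
plan([(200,330,230,1.82,10),(507,294,200,1.82,10)])
E
```

```text
[-0.23, -0.63, 0.0] [-0.0, 0.0, 0.97]
[-0.29, -0.6, 0.0] [-0.0, 0.0, 0.97]
[-0.35, -0.57, 0.0] [-0.0, 0.0, 0.97]
[-0.41, -0.53, 0.0] [-0.0, 0.0, 0.97]
[-0.46, -0.48, 0.0] [-0.0, 0.0, 0.97]
[-0.51, -0.43, 0.0] [-0.0, 0.0, 0.97]
[-0.55, -0.38, 0.0] [-0.0, 0.0, 0.97]
[-0.58, -0.32, 0.0] [-0.0, 0.0, 0.97]
[-0.61, -0.26, 0.0] [-0.0, 0.0, 0.97]
[-0.64, -0.2, 0.0] [-0.0, 0.0, 0.97]
--
[-0.28, 0.72, 0.07] [0.0, 0.0, 0.0]
[-0.28, 0.72, 0.07] [0.0, 0.0, 0.0]
[-0.28, 0.72, 0.07] [0.0, 0.0, 0.0]
[-0.28, 0.72, 0.07] [0.0, 0.0, 0.0]
[-0.28, 0.72, 0.07] [0.0, 0.0, 0.0]
[-0.28, 0.72, 0.07] [0.0, 0.0, 0.0]
[-0.28, 0.72, 0.07] [0.0, 0.0, 0.0]
[-0.28, 0.72, 0.07] [0.0, 0.0, 0.0]
[-0.28, 0.72, 0.07] [0.0, 0.0, 0.0]
[-0.28, 0.72, 0.07] [0.0, 0.0, 0.0]
--
```

>>> {"op": "play_rows", "data": {
  "rows": [
    {"dp": [-0.23,-0.63,0],"turn": [0,0,0.97],"fingers": 0},
    {"dp": [-0.29,-0.6,0],"turn": [0,0,0.97],"fingers": 0},
    {"dp": [-0.35,-0.57,0],"turn": [0,0,0.97],"fingers": 0},
    {"dp": [-0.41,-0.53,0],"turn": [0,0,0.97],"fingers": 0},
    {"dp": [-0.46,-0.48,0],"turn": [0,0,0.97],"fingers": 0}
  ]
}}

```text
clock: 0.57
eef_pos: [192.2, 461.8, 230.9]
tcp_rot: [-3.141, 0.0, 2.327]
contact_force: [-0.1, 0.3, 1.1]
opening: 0.998
grasp_force: 0.0
```

>>> {"op": "play_rows", "data": {
  "rows": [
    {"dp": [-0.51,-0.43,0],"turn": [0,0,0.97],"fingers": 0},
    {"dp": [-0.55,-0.38,0],"turn": [0,0,0.97],"fingers": 0},
    {"dp": [-0.58,-0.32,0],"turn": [0,0,0.97],"fingers": 0},
    {"dp": [-0.61,-0.26,0],"turn": [0,0,0.97],"fingers": 0},
    {"dp": [-0.64,-0.2,0],"turn": [0,0,0.97],"fingers": 0}
  ]
}}

```text
clock: 0.98
eef_pos: [199.5, 328.8, 231.1]
tcp_rot: [-3.141, 0.0, 1.819]
contact_force: [0.8, 0.2, 0.2]
opening: 0.996
grasp_force: 0.0
```

>>> {"op": "play_rows", "data": {
  "rows": [
    {"dp": [-0.28,0.72,0.07],"turn": [0,0,0],"fingers": 0},
    {"dp": [-0.28,0.72,0.07],"turn": [0,0,0],"fingers": 0},
    {"dp": [-0.28,0.72,0.07],"turn": [0,0,0],"fingers": 0},
    {"dp": [-0.28,0.72,0.07],"turn": [0,0,0],"fingers": 0},
    {"dp": [-0.28,0.72,0.07],"turn": [0,0,0],"fingers": 0}
  ]
}}

```text
clock: 1.4
eef_pos: [354.6, 311.5, 217.2]
tcp_rot: [3.141, -0.0, 1.824]
contact_force: [-0.5, 0.6, 0.5]
opening: 1.0
grasp_force: 0.0
```

>>> {"op": "play_rows", "data": {
  "rows": [
    {"dp": [-0.28,0.72,0.07],"turn": [0,0,0],"fingers": 0},
    {"dp": [-0.28,0.72,0.07],"turn": [0,0,0],"fingers": 0},
    {"dp": [-0.28,0.72,0.07],"turn": [0,0,0],"fingers": 0},
    {"dp": [-0.28,0.72,0.07],"turn": [0,0,0],"fingers": 0},
    {"dp": [-0.28,0.72,0.07],"turn": [0,0,0],"fingers": 0}
  ]
}}

```text
clock: 1.82
eef_pos: [508.0, 293.4, 202.8]
tcp_rot: [-3.141, 0.0, 1.824]
contact_force: [0.4, -0.2, 0.2]
opening: 1.001
grasp_force: 0.0
```

Run:
```python
from h import *
print(r.sense()['eef_pos'],r.sense()['tcp_rot'])
g=snap('wrist','w1'); im=g['pixels'][:,:,::-1]
cv2.imwrite('pics/w1b.png',np.clip(im*1.3,0,255))
```

```text
[507.98590799 293.3741507  202.80981322] [-3.14109742e+00  9.53785612e-05  1.82379731e+00][ WARN:0@0.425] global loadsave.cpp:1063 imwrite_ Unsupported depth image for selected encoder is fallbacked to CV_8U.
```

View pics/w1b.png

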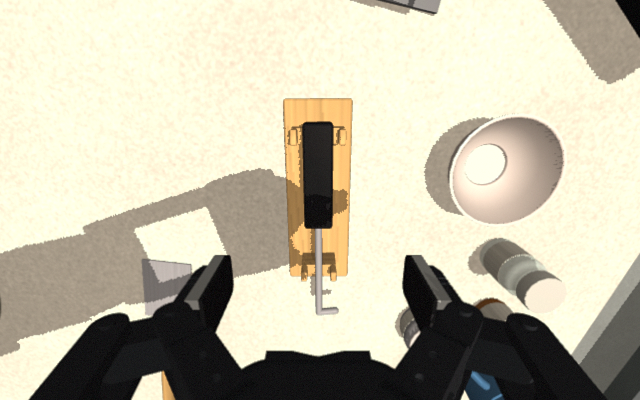

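Wrist view: board corners at (285,99), (352,99), (348,276) and (290,276). Handle top corners at (303,123), (333,123), (332,227) and (306,227). Hook corner at (320,311), prong to the right.

Run:
```python
from h import *
from scipy.optimize import least_squares
g=load('w1')
def fit(P,uv,x0):
    def f(x):
        c,sn=np.cos(x[2]),np.sin(x[2]); M=np.array([[c,-sn,0],[sn,c,0],[0,0,1]])
        return (proj(g,np.array(P)@M.T+[x[0],x[1],0])-uv).ravel()
    o=least_squares(f,x0); return o.x.round(3),np.round(o.fun.reshape(-1,2),1).tolist()
x0=[508,293,-1.314]
print(fit([[-80,-37.5,12],[-80,37.5,12],[140,37.5,12],[140,-37.5,12]],np.array([(285,99.),(352,99),(348,276),(290,276)]),x0))
print(fit([[-55,-15,57],[-55,15,57],[55,15,57],[55,-15,57],[170,0,45]],np.array([(303,123.),(333,123),(332,227),(306,227),(320,311)]),x0))
```

```text
(array([509.18 , 295.18 ,  -1.314]), [[-1.7, -0.3], [1.7, -0.6], [-0.2, 0.7], [0.1, 0.9]])
(array([507.868, 299.066,  -1.307]), [[-0.9, -0.9], [0.9, -1.2], [1.2, 1.4], [-1.1, 1.7], [-0.1, -0.6]])
```

>>> {"op": "play_rows", "data": {
  "rows": [
    {"dp": [-0.1,0,0.95],"turn": [0,0,0],"fingers": 0},
    {"dp": [-0.1,0,0.95],"turn": [0,0,0],"fingers": 0},
    {"dp": [0,0,0.95],"turn": [0,0,0],"fingers": 0},
    {"dp": [0,0,0.85],"turn": [0,0,0],"fingers": 0},
    {"dp": [0,0,0.7],"turn": [0,0,0],"fingers": 0}
  ]
}}

```text
clock: 2.28
eef_pos: [507.4, 285.5, 24.7]
tcp_rot: [-3.14, 0.001, 1.824]
contact_force: [-1.1, -0.2, 0.3]
opening: 1.004
grasp_force: 0.0
```

>>> {"op": "play_rows", "data": {
  "rows": [
    {"dp": [0,0,0],"turn": [0,0,0],"fingers": 1},
    {"dp": [0,0,0],"turn": [0,0,0],"fingers": 1},
    {"dp": [0,0,0],"turn": [0,0,0],"fingers": 1},
    {"dp": [0,0,0],"turn": [0,0,0],"fingers": 1},
    {"dp": [0,0,0],"turn": [0,0,0],"fingers": 1}
  ],
  "force": 55
}}

```text
clock: 2.7
eef_pos: [510.0, 287.1, 29.6]
tcp_rot: [3.138, -0.001, 1.824]
contact_force: [-0.1, 0.2, 5.9]
opening: 0.343
grasp_force: 54.1
```

>>> {"op": "play_rows", "data": {
  "rows": [
    {"dp": [0,0,0],"turn": [0,0,0],"fingers": 1},
    {"dp": [0,0,0],"turn": [0,0,0],"fingers": 1},
    {"dp": [0,0,0],"turn": [0,0,0],"fingers": 1}
  ]
}}

```text
clock: 2.95
eef_pos: [510.0, 287.1, 29.6]
tcp_rot: [3.138, -0.001, 1.824]
contact_force: [-0.3, -0.3, 8.8]
opening: 0.339
grasp_force: 54.3
```

>>> {"op": "play_rows", "data": {
  "rows": [
    {"dp": [0,0,-0.3],"turn": [0,0,0],"fingers": 1},
    {"dp": [0,0,-0.5],"turn": [0,0,0],"fingers": 1},
    {"dp": [0,0,-0.7],"turn": [0,0,0],"fingers": 1},
    {"dp": [0,0,-0.7],"turn": [0,0,0],"fingers": 1},
    {"dp": [0,0,-0.3],"turn": [0,0,0],"fingers": 1}
  ]
}}

```text
clock: 3.37
eef_pos: [510.2, 287.1, 132.1]
tcp_rot: [3.136, -0.001, 1.824]
contact_force: [1.6, 0.3, -1.3]
opening: 0.343
grasp_force: 55.0
```

Run:
```python
from h import *
s=r.sense();print(s['eef_pos'],s['tcp_rot'],s['contact_force'],s['wrist_torque'])
plan([(546,-36,115,1.436,10)])
```

```text
[510.2335646  287.13364685 132.05478402] [ 3.13627706e+00 -1.40831635e-03  1.82397715e+00] [ 1.59213417  0.34102549 -1.32478385] [ 0.09882193 -0.03270755 -0.01618534]
[-0.8, -0.12, 0.04] [0.0, -0.0, 0.37]
[-0.81, -0.08, 0.04] [0.0, -0.0, 0.37]
[-0.81, -0.05, 0.04] [0.0, -0.0, 0.37]
[-0.81, -0.02, 0.04] [0.0, -0.0, 0.37]
[-0.81, 0.01, 0.04] [0.0, -0.0, 0.37]
[-0.81, 0.04, 0.04] [0.0, -0.0, 0.37]
[-0.81, 0.07, 0.04] [0.0, -0.0, 0.37]
[-0.81, 0.1, 0.04] [0.0, -0.0, 0.37]
[-0.8, 0.14, 0.04] [0.0, -0.0, 0.37]
[-0.8, 0.17, 0.04] [0.0, -0.0, 0.37]
--
```

>>> {"op": "play_rows", "data": {
  "rows": [
    {"dp": [-0.8,-0.12,0.04],"turn": [0,0,0.37],"fingers": 1},
    {"dp": [-0.81,-0.08,0.04],"turn": [0,0,0.37],"fingers": 1},
    {"dp": [-0.81,-0.05,0.04],"turn": [0,0,0.37],"fingers": 1},
    {"dp": [-0.81,-0.02,0.04],"turn": [0,0,0.37],"fingers": 1},
    {"dp": [-0.81,0.01,0.04],"turn": [0,0,0.37],"fingers": 1}
  ]
}}

```text
clock: 3.78
eef_pos: [526.5, 123.7, 119.8]
tcp_rot: [3.141, -0.0, 1.629]
contact_force: [1.2, 0.0, -1.6]
opening: 0.339
grasp_force: 54.9
```

>>> {"op": "play_rows", "data": {
  "rows": [
    {"dp": [-0.81,0.04,0.04],"turn": [0,0,0.37],"fingers": 1},
    {"dp": [-0.81,0.07,0.04],"turn": [0,0,0.37],"fingers": 1},
    {"dp": [-0.81,0.1,0.04],"turn": [0,0,0.37],"fingers": 1},
    {"dp": [-0.8,0.14,0.04],"turn": [0,0,0.37],"fingers": 1},
    {"dp": [-0.8,0.17,0.04],"turn": [0,0,0.37],"fingers": 1}
  ]
}}

```text
clock: 4.2
eef_pos: [544.4, -38.4, 111.7]
tcp_rot: [3.141, -0.0, 1.435]
contact_force: [1.1, -0.6, -1.7]
opening: 0.34
grasp_force: 54.9
```

>>> {"op": "play_rows", "data": {
  "rows": [
    {"dp": [0,0,0.6],"turn": [0,0,0],"fingers": 1},
    {"dp": [0,0,0.6],"turn": [0,0,0],"fingers": 1},
    {"dp": [0,0,0.6],"turn": [0,0,0],"fingers": 1},
    {"dp": [0,0,0.2],"turn": [0,0,0],"fingers": 1},
    {"dp": [0,0,0],"turn": [0,0,0],"fingers": 1}
  ]
}}

```text
clock: 4.62
eef_pos: [542.9, -36.7, 29.7]
tcp_rot: [-3.138, 0.0, 1.436]
contact_force: [-0.3, 0.0, -1.2]
opening: 0.342
grasp_force: 54.7
```

Run:
```python
from h import *
s=r.sense();print(s['clock'],s['eef_pos'],s['tcp_rot'],s['contact_force'],s['wrist_torque'])
g=snap('wrist','w2'); im=g['pixels'][:,:,::-1].astype(float)
snap('top','t2');snap('scene','s2')
cv2.imwrite('pics/w2b.png',np.clip(im*1.3,0,255).astype(np.uint8))
```

```text
4.6167 [542.8560354  -36.73615716  29.73526074] [-3.13778363e+00  2.58422278e-04  1.43642078e+00] [-0.29219251  0.03655323 -1.23563328] [ 0.04131325  0.04504235 -0.02893405]
```

View pics/w2b.png

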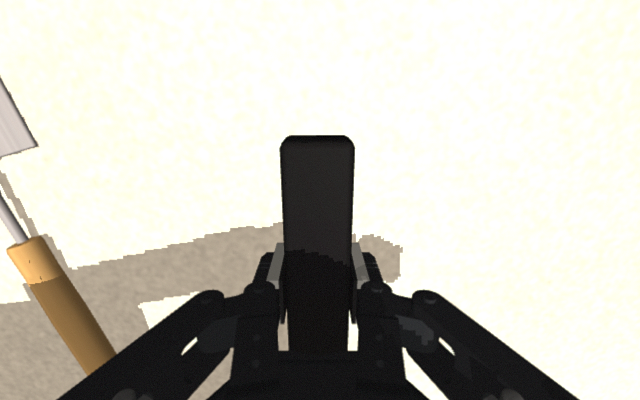

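Wrist view: the handle is held straight in the fingers (centre column about 317); the hook is hidden by the gripper. I'll check the hook in the other cameras against the prediction.

Run:
```python
from h import *
a=1.43642+np.pi; rx=np.array([np.cos(a),np.sin(a),0]); ry=np.array([-rx[1],rx[0],0])
tcp=np.array([542.86,-36.74,29.74]); o=tcp-10*rx+[0,0,15.4]; hook=o+170*rx; tip=hook+20*ry-2*rx
print(hook,tip)
c=np.zeros((600,800,3),np.uint8)
for i,(f,x,y,w,h) in enumerate([('t2',310,180,100,70),('s2',190,190,100,70)]):
    g=load(f); im=np.clip(g['pixels'][:,:,::-1]*1.3,0,255).astype(np.uint8)
    k=4 if i else 4
    b=cv2.resize(im[y:y+h,x:x+w],None,fx=8 if 0 else 4,fy=4,interpolation=cv2.INTER_CUBIC)
    P=proj(g,[o,hook,tip]); print(f,P.round(1).tolist())
    c[:h*4,400*i:400*i+w*4]=b
    for p in P[1:]:
        q=((p-[x,y]+.5)*4-.5).astype(int); cv2.circle(c,(int(q[0])+400*i,int(q[1])),3,(0,0,255),1)
cv2.imwrite('pics/c2.png',c[:300])
```

```text
[ 521.4244342  -195.29761262   45.14      ] [ 541.51208035 -195.99508818   45.14      ]
t2 [[315.9, 222.4], [372.8, 231.2], [373.1, 224.4]]
s2 [[303.2, 207.8], [256.1, 243.2], [262.0, 246.9]]
```

View pics/c2.png

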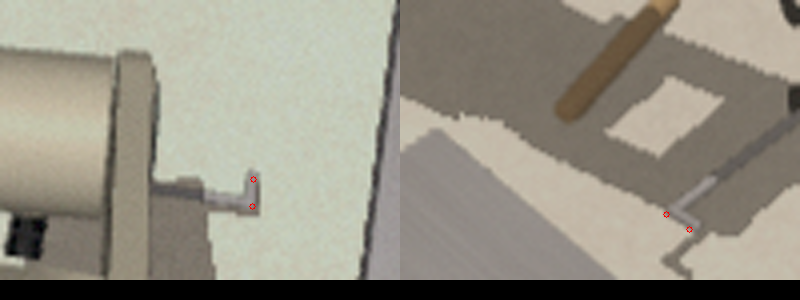

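The predicted hook and tip match the images within about 2 mm. Hook is at hob (-249,-87). I'll raise it 5 mm and go in.

>>> {"op": "play_rows", "data": {
  "rows": [
    {"dp": [-0.2,0.08,-0.12],"turn": [0,0,0],"fingers": 1},
    {"dp": [-0.7,0,0],"turn": [0,0,0],"fingers": 1},
    {"dp": [-0.9,0,0],"turn": [0,0,0],"fingers": 1},
    {"dp": [-0.7,0,0],"turn": [0,0,0],"fingers": 1},
    {"dp": [-0.3,0,0],"turn": [0,0,0],"fingers": 1}
  ]
}}

```text
clock: 5.18
eef_pos: [533.5, -151.6, 37.9]
tcp_rot: [3.139, 0.001, 1.436]
contact_force: [-0.4, -0.3, -1.9]
opening: 0.34
grasp_force: 54.8
```

>>> {"op": "play_rows", "data": {
  "rows": [
    {"dp": [-0.1,0,0],"turn": [0,0,0],"fingers": 1},
    {"dp": [0,0,0],"turn": [0,0,0],"fingers": 1},
    {"dp": [0,0,0],"turn": [0,0,0],"fingers": 1}
  ]
}}

```text
clock: 5.43
eef_pos: [532.5, -151.7, 36.6]
tcp_rot: [3.141, -0.0, 1.436]
contact_force: [0.1, -0.2, -2.9]
opening: 0.338
grasp_force: 54.8
```

```bash
cat >> h.py <<'E'
def st(hob=(574.2,-453.5,-1.706)):
    s=r.sense(); a=s['tcp_rot'][2]+np.pi; rx=np.array([np.cos(a),np.sin(a)])
    h=s['eef_pos'][:2]+160*rx-np.array(hob[:2]); hx=np.array([np.cos(hob[2]),np.sin(hob[2])]); hy=np.array([-hx[1],hx[0]])
    f=s['contact_force']; 
    print('t%.2f hook hob x%.1f y%.1f z%.1f'%(s['clock'],h@hx,h@hy,s['eef_pos'][2]+15.4),'yaw-err %.3f'%(s['tcp_rot'][2]-np.pi-hob[2]),'F hob',(f[:2]@hx).round(2),(f[:2]@hy).round(2),f[2].round(2),'T',s['wrist_torque'].round(2),'g',s['grasp_force'].round(1))
E
python3 -c "
from h import *
st()"
```

```text
Traceback (most recent call last):
  File "h.py", line 33, in st
    print('t%.2f hook hob x%.1f y%.1f z%.1f'%(s['clock'],h@hx,h@hy,s['eef_pos'][2]+15.4),'yaw-err %.3f'%(s['tcp_rot'][2]-np.pi-hob[2]),'F hob',(f[:2]@hx).round(2),(f[:2]@hy).round(2),f[2].round(2),'T',s['wrist_torque'].round(2),'g',s['grasp_force'].round(1))
                                                                                                                                                                                                                                        ^^^^^^^^^^^^^^^^^^^^^^
AttributeError: 'float' object has no attribute 'round'
```

```bash
sed -i "s/'g',s\['grasp_force'\].round(1)/'g',s['grasp_force']/" h.py
```

>>> {"op": "play_rows", "data": {
  "rows": [
    {"dp": [-0.05,0,0],"turn": [0,0,0],"fingers": 1},
    {"dp": [-0.05,0,0],"turn": [0,0,0],"fingers": 1},
    {"dp": [-0.05,0,0],"turn": [0,0,0],"fingers": 1}
  ]
}}

```text
clock: 5.68
eef_pos: [531.5, -157.4, 36.1]
tcp_rot: [-3.141, -0.0, 1.438]
contact_force: [-0.1, -0.4, -2.9]
opening: 0.344
grasp_force: 54.8
```

>>> {"op": "play_rows", "data": {
  "rows": [
    {"dp": [-0.05,0,0],"turn": [0,0,0],"fingers": 1},
    {"dp": [-0.05,0,0],"turn": [0,0,0],"fingers": 1},
    {"dp": [0,0,0],"turn": [0,0,0],"fingers": 1}
  ]
}}

```text
clock: 5.93
eef_pos: [531.0, -162.1, 36.0]
tcp_rot: [3.142, -0.0, 1.437]
contact_force: [1.1, 2.5, -1.1]
opening: 0.341
grasp_force: 54.9
```

```bash
python3 -c "
from h import *
st()"
```

```text
t5.93 hook hob x-122.9 y-82.0 z51.4 yaw-err 0.001 F hob -2.62 0.8 -1.09 T [ 0.34 -0.14  0.16] g 54.8682975769043
```

Contact is felt: about 2.6 N at hook x = -123, the tray front. I'll back off 7 mm, which puts the prong mid-opening, and sweep towards hob +y.

>>> {"op": "play_rows", "data": {
  "rows": [
    {"dp": [0.1,0,0],"turn": [0,0,0],"fingers": 1},
    {"dp": [0.07,0,0],"turn": [0,0,0],"fingers": 1},
    {"dp": [0,0.15,0],"turn": [0,0,0],"fingers": 1},
    {"dp": [0,0.15,0],"turn": [0,0,0],"fingers": 1},
    {"dp": [0,0,0],"turn": [0,0,0],"fingers": 1}
  ]
}}

```text
clock: 6.35
eef_pos: [545.6, -157.3, 36.4]
tcp_rot: [3.14, 0.0, 1.437]
contact_force: [0.8, 0.2, -1.9]
opening: 0.344
grasp_force: 54.8
```

```bash
python3 -c "
from h import *
st()"
```

```text
t6.35 hook hob x-129.6 y-68.0 z51.8 yaw-err 0.001 F hob -0.3 0.77 -1.94 T [ 0.02 -0.01 -0.05] g 54.82708811759949
```

>>> {"op": "play_rows", "data": {
  "rows": [
    {"dp": [0,0.1,0],"turn": [0,0,0],"fingers": 1},
    {"dp": [0,0.1,0],"turn": [0,0,0],"fingers": 1},
    {"dp": [0,0,0],"turn": [0,0,0],"fingers": 1}
  ]
}}

```text
clock: 6.6
eef_pos: [552.7, -158.3, 36.2]
tcp_rot: [3.141, 0.0, 1.437]
contact_force: [0.2, 0.4, -2.6]
opening: 0.345
grasp_force: 54.8
```

```bash
python3 -c "
from h import *
st()"
```

```text
t6.60 hook hob x-129.6 y-61.0 z51.6 yaw-err 0.001 F hob -0.41 0.17 -2.64 T [-0.02 -0.01 -0.01] g 54.82668936252594
```

>>> {"op": "play_rows", "data": {
  "rows": [
    {"dp": [0,0.08,0],"turn": [0,0,0],"fingers": 1},
    {"dp": [0,0.08,0],"turn": [0,0,0],"fingers": 1}
  ]
}}

```text
clock: 6.77
eef_pos: [557.9, -158.9, 36.0]
tcp_rot: [-3.141, -0.0, 1.436]
contact_force: [0.4, -0.1, -1.7]
opening: 0.343
grasp_force: 54.8
```

```bash
python3 -c "
from h import *
st()"
```

```text
t6.77 hook hob x-129.7 y-55.7 z51.4 yaw-err 0.001 F hob 0.01 0.42 -1.72 T [ 0.05 -0.01  0.  ] g 54.82747793197632
```

>>> {"op": "play_rows", "data": {
  "rows": [
    {"dp": [0,0.08,0],"turn": [0,0,0],"fingers": 1},
    {"dp": [0,0.08,0],"turn": [0,0,0],"fingers": 1}
  ]
}}

```text
clock: 6.93
eef_pos: [564.6, -159.8, 36.1]
tcp_rot: [3.142, 0.0, 1.436]
contact_force: [-0.0, 0.7, -0.7]
opening: 0.337
grasp_force: 54.8
```

```bash
python3 -c "
from h import *
st()"
```

```text
t6.93 hook hob x-129.7 y-48.9 z51.5 yaw-err 0.001 F hob -0.65 -0.11 -0.7 T [ 0.05 -0.01  0.07] g 54.827157855033875
```

>>> {"op": "play_rows", "data": {
  "rows": [
    {"dp": [0,0.08,0],"turn": [0,0,0],"fingers": 1},
    {"dp": [0,0.08,0],"turn": [0,0,0],"fingers": 1}
  ]
}}

```text
clock: 7.1
eef_pos: [571.0, -160.7, 36.1]
tcp_rot: [3.142, 0.0, 1.437]
contact_force: [0.2, -0.7, -2.2]
opening: 0.345
grasp_force: 54.8
```

```bash
python3 -c "
from h import *
st()"
```

```text
t7.10 hook hob x-129.7 y-42.5 z51.5 yaw-err 0.001 F hob 0.62 0.31 -2.2 T [ 0.04 -0.03 -0.03] g 54.826489090919495
```

>>> {"op": "play_rows", "data": {
  "rows": [
    {"dp": [0,0.09,0],"turn": [0,0,0],"fingers": 1},
    {"dp": [0,0.09,0],"turn": [0,0,0],"fingers": 1}
  ]
}}

```text
clock: 7.27
eef_pos: [578.1, -161.6, 36.1]
tcp_rot: [-3.142, 0.0, 1.437]
contact_force: [-0.4, -0.6, -2.1]
opening: 0.337
grasp_force: 54.8
```

```bash
python3 -c "
from h import *
st()"
```

```text
t7.27 hook hob x-129.7 y-35.3 z51.5 yaw-err 0.001 F hob 0.61 -0.28 -2.13 T [ 0.07 -0.03 -0.07] g 54.82540726661682
```

>>> {"op": "play_rows", "data": {
  "rows": [
    {"dp": [0,0.09,0],"turn": [0,0,0],"fingers": 1},
    {"dp": [0,0.09,0],"turn": [0,0,0],"fingers": 1}
  ]
}}

```text
clock: 7.43
eef_pos: [585.3, -162.6, 36.1]
tcp_rot: [-3.142, 0.0, 1.437]
contact_force: [1.3, 0.5, -1.7]
opening: 0.334
grasp_force: 54.8
```

```bash
python3 -c "
from h import *
st()"
```

```text
t7.43 hook hob x-129.8 y-28.1 z51.5 yaw-err 0.001 F hob -0.71 1.21 -1.72 T [-0.05  0.04  0.05] g 54.82718110084534
```

>>> {"op": "play_rows", "data": {
  "rows": [
    {"dp": [0,0.09,0],"turn": [0,0,0],"fingers": 1},
    {"dp": [0,0.09,0],"turn": [0,0,0],"fingers": 1}
  ]
}}

```text
clock: 7.6
eef_pos: [592.4, -163.6, 36.1]
tcp_rot: [-3.142, 0.0, 1.437]
contact_force: [0.5, 0.7, -1.9]
opening: 0.34
grasp_force: 54.8
```

```bash
python3 -c "
from h import *
st()"
```

```text
t7.60 hook hob x-129.8 y-20.9 z51.5 yaw-err 0.001 F hob -0.77 0.35 -1.9 T [0.03 0.05 0.01] g 54.82734739780426
```

>>> {"op": "play_rows", "data": {
  "rows": [
    {"dp": [0,0.09,0],"turn": [0,0,0],"fingers": 1},
    {"dp": [0,0.09,0],"turn": [0,0,0],"fingers": 1}
  ]
}}

```text
clock: 7.77
eef_pos: [599.5, -164.5, 36.1]
tcp_rot: [-3.142, -0.0, 1.436]
contact_force: [-0.2, 0.6, -1.9]
opening: 0.342
grasp_force: 54.8
```

```bash
python3 -c "
from h import *
st()"
```

```text
t7.77 hook hob x-129.8 y-13.8 z51.5 yaw-err 0.001 F hob -0.6 -0.23 -1.93 T [0.05 0.04 0.01] g 54.8261833190918
```

>>> {"op": "play_rows", "data": {
  "rows": [
    {"dp": [0,0.09,0],"turn": [0,0,0],"fingers": 1},
    {"dp": [0,0.09,0],"turn": [0,0,0],"fingers": 1}
  ]
}}

```text
clock: 7.93
eef_pos: [606.4, -165.4, 36.0]
tcp_rot: [-3.141, -0.0, 1.436]
contact_force: [-4.4, -0.2, -1.8]
opening: 0.344
grasp_force: 54.9
```

```bash
python3 -c "
from h import *
st()"
```

```text
t7.93 hook hob x-129.8 y-6.9 z51.4 yaw-err 0.001 F hob 0.84 -4.33 -1.83 T [ 0.04  0.87 -0.81] g 54.93016004562378
```

Sideways contact of 4.3 N at hook y of about -7. I'll ease off 2 mm and draw out gently to test the catch.

>>> {"op": "play_rows", "data": {
  "rows": [
    {"dp": [0,-0.06,0],"turn": [0,0,0],"fingers": 1},
    {"dp": [0.15,0,0],"turn": [0,0,0],"fingers": 1},
    {"dp": [0.1,0,0],"turn": [0,0,0],"fingers": 1},
    {"dp": [0.1,0,0],"turn": [0,0,0],"fingers": 1}
  ]
}}

```text
clock: 8.27
eef_pos: [605.7, -150.9, 36.1]
tcp_rot: [-3.142, 0.0, 1.437]
contact_force: [-1.2, -3.1, -2.9]
opening: 0.34
grasp_force: 54.9
```

```bash
python3 -c "
from h import *
st()"
```

```text
t8.27 hook hob x-144.1 y-9.4 z51.5 yaw-err 0.001 F hob 3.21 -0.74 -2.86 T [-0.39  0.15 -0.09] g 54.856470823287964
```

>>> {"op": "play_rows", "data": {
  "rows": [
    {"dp": [0.1,0,0],"turn": [0,0,0],"fingers": 1},
    {"dp": [0.1,0,0],"turn": [0,0,0],"fingers": 1}
  ]
}}

```text
clock: 8.43
eef_pos: [606.8, -142.9, 36.1]
tcp_rot: [-3.142, 0.0, 1.437]
contact_force: [-1.8, -2.8, -1.9]
opening: 0.338
grasp_force: 54.9
```

```bash
python3 -c "
from h import *
st()"
```

```text
t8.43 hook hob x-152.1 y-9.4 z51.5 yaw-err 0.001 F hob 3.0 -1.37 -1.86 T [-0.35  0.15 -0.13] g 54.85394239425659
```

The catch holds: a steady drag of about 3 N. I'll draw on.

>>> {"op": "play_rows", "data": {
  "rows": [
    {"dp": [0.15,0,0],"turn": [0,0,0],"fingers": 1},
    {"dp": [0.2,0,0],"turn": [0,0,0],"fingers": 1},
    {"dp": [0.2,0,0],"turn": [0,0,0],"fingers": 1},
    {"dp": [0.2,0,0],"turn": [0,0,0],"fingers": 1},
    {"dp": [0.15,0,0],"turn": [0,0,0],"fingers": 1}
  ]
}}

```text
clock: 8.85
eef_pos: [611.7, -106.4, 36.1]
tcp_rot: [-3.141, -0.0, 1.437]
contact_force: [-0.7, -2.9, -1.2]
opening: 0.342
grasp_force: 54.8
```

>>> {"op": "play_rows", "data": {
  "rows": [
    {"dp": [0.2,0,0],"turn": [0,0,0],"fingers": 1},
    {"dp": [0.2,0,0],"turn": [0,0,0],"fingers": 1},
    {"dp": [0.2,0,0],"turn": [0,0,0],"fingers": 1},
    {"dp": [0.2,0,0],"turn": [0,0,0],"fingers": 1},
    {"dp": [0.1,0,0],"turn": [0,0,0],"fingers": 1}
  ]
}}

```text
clock: 9.27
eef_pos: [616.7, -70.7, 36.1]
tcp_rot: [3.141, -0.0, 1.437]
contact_force: [-0.8, -3.2, -1.6]
opening: 0.344
grasp_force: 54.9
```

```bash
python3 -c "
from h import *
st()"
```

```text
t9.27 hook hob x-225.0 y-9.2 z51.5 yaw-err 0.002 F hob 3.32 -0.4 -1.57 T [-0.4   0.09 -0.11] g 54.88463044166565
```

>>> {"op": "play_rows", "data": {
  "rows": [
    {"dp": [0.1,0,0],"turn": [0,0,0],"fingers": 1},
    {"dp": [0.1,0,0],"turn": [0,0,0],"fingers": 1},
    {"dp": [0.1,0,0],"turn": [0,0,0],"fingers": 1},
    {"dp": [0.05,0,0],"turn": [0,0,0],"fingers": 1}
  ]
}}

```text
clock: 9.6
eef_pos: [618.6, -57.7, 36.1]
tcp_rot: [3.141, -0.0, 1.437]
contact_force: [0.1, -2.7, -1.5]
opening: 0.338
grasp_force: 54.9
```

```bash
python3 -c "
from h import *
st()"
```

```text
t9.60 hook hob x-238.2 y-9.2 z51.5 yaw-err 0.001 F hob 2.68 0.45 -1.47 T [-0.33  0.02 -0.05] g 54.89448666572571
```

>>> {"op": "play_rows", "data": {
  "rows": [
    {"dp": [0.05,0,0],"turn": [0,0,0],"fingers": 1},
    {"dp": [0.05,0,0],"turn": [0,0,0],"fingers": 1}
  ]
}}

```text
clock: 9.77
eef_pos: [619.0, -54.1, 36.1]
tcp_rot: [3.141, 0.0, 1.436]
contact_force: [-0.2, -2.9, -1.4]
opening: 0.34
grasp_force: 54.9
```

```bash
python3 -c "
from h import *
st()"
```

```text
t9.77 hook hob x-241.8 y-9.3 z51.5 yaw-err 0.001 F hob 2.93 0.17 -1.37 T [-0.42  0.02 -0.01] g 54.900339245796204
```

>>> {"op": "play_rows", "data": {
  "rows": [
    {"dp": [0.05,0,0],"turn": [0,0,0],"fingers": 1},
    {"dp": [0.04,0,0],"turn": [0,0,0],"fingers": 1}
  ]
}}

```text
clock: 9.93
eef_pos: [619.3, -51.3, 36.1]
tcp_rot: [3.142, 0.001, 1.437]
contact_force: [-0.9, -15.7, -2.4]
opening: 0.339
grasp_force: 54.8
```

```bash
python3 -c "
from h import *
st()"
```

```text
t9.93 hook hob x-244.6 y-9.3 z51.5 yaw-err 0.002 F hob 15.69 1.19 -2.42 T [-2.3   0.21 -0.08] g 54.795536398887634
```

Stop felt (about 15 N). I'll ease off at once to mid-opening, then slide the prong out sideways.

>>> {"op": "play_rows", "data": {
  "rows": [
    {"dp": [-0.1,0,0],"turn": [0,0,0],"fingers": 1},
    {"dp": [-0.08,0,0],"turn": [0,0,0],"fingers": 1},
    {"dp": [0,0,0],"turn": [0,0,0],"fingers": 1}
  ]
}}

```text
clock: 10.18
eef_pos: [618.4, -57.9, 36.1]
tcp_rot: [3.142, -0.0, 1.436]
contact_force: [0.9, -0.2, -1.5]
opening: 0.346
grasp_force: 54.9
```

```bash
python3 -c "
from h import *
st()
snap('top','t3');snap('scene','s3')"
```

```text
t10.18 hook hob x-237.9 y-9.4 z51.5 yaw-err 0.000 F hob 0.06 0.89 -1.52 T [-0.01  0.01  0.04] g 54.91964399814606
```

>>> {"op": "play_rows", "data": {
  "rows": [
    {"dp": [0,-0.1,0],"turn": [0,0,0],"fingers": 1},
    {"dp": [0,-0.15,0],"turn": [0,0,0],"fingers": 1},
    {"dp": [0,-0.15,0],"turn": [0,0,0],"fingers": 1}
  ]
}}

```text
clock: 10.53
eef_pos: [601.8, -55.3, 36.0]
tcp_rot: [-3.141, -0.0, 1.437]
contact_force: [-0.9, -0.3, -0.9]
opening: 0.341
grasp_force: 54.9
```

```bash
python3 -c "
from h import *
st()"
```

```text
t10.53 hook hob x-238.3 y-26.1 z51.4 yaw-err 0.001 F hob 0.45 -0.81 -0.9 T [ 0.02 -0.03  0.07] g 54.92419123649597
```

>>> {"op": "play_rows", "data": {
  "rows": [
    {"dp": [0,-0.15,0],"turn": [0,0,0],"fingers": 1},
    {"dp": [0,-0.2,0],"turn": [0,0,0],"fingers": 1},
    {"dp": [0,-0.25,0],"turn": [0,0,0],"fingers": 1},
    {"dp": [0,-0.15,0],"turn": [0,0,0],"fingers": 1},
    {"dp": [0,0,0],"turn": [0,0,0],"fingers": 1}
  ]
}}

```text
clock: 10.95
eef_pos: [570.7, -51.3, 35.9]
tcp_rot: [-3.14, 0.0, 1.437]
contact_force: [-0.3, 0.3, -2.3]
opening: 0.339
grasp_force: 54.9
```

Run:
```python
from h import *
st()
c=np.zeros((400,800,3),np.uint8)
for i,(n,x,y) in enumerate([('top',340,180),('scene',160,190)]):
    g=snap(n,n+'4'); im=np.clip(g['pixels'][:,:,::-1]*1.3,0,255).astype(np.uint8)
    c[:,400*i:400*i+400]=cv2.resize(im[y:y+100,x:x+100],(400,400),interpolation=cv2.INTER_CUBIC)
cv2.imwrite('pics/c4.png',c)
```

```text
t10.95 hook hob x-238.1 y-57.5 z51.3 yaw-err 0.001 F hob -0.26 -0.3 -2.34 T [ 0.02  0.04 -0.02] g 54.92466151714325
```

View pics/c4.png

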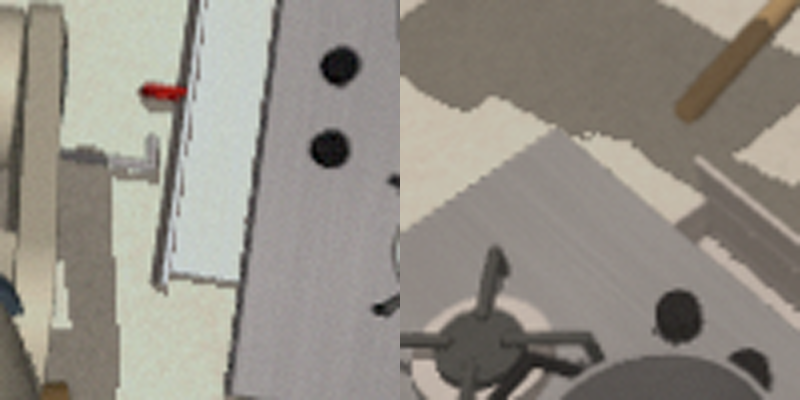

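The tray stands out with its red loop clear at crop (163,92), and the hook at crop (152,172) is free of it. I'll check slip and tray travel numerically, then plan the way back.

Run:
```python
from h import *
g=load('top4'); s=r.sense(); a=s['tcp_rot'][2]+np.pi; rx=np.array([np.cos(a),np.sin(a),0]); ry=np.array([-rx[1],rx[0],0])
o=s['eef_pos']-10*rx+[0,0,15.4]; P=proj(g,[o+170*rx,o+170*rx+20*ry-2*rx]); print('pred crop',((P-[340,180]+.5)*4-.5).round(0))
hx=np.array([np.cos(-1.706),np.sin(-1.706)])
for c in [(180,100),(189,100),(160,285)]:
    p=atz(g,((c[0]+.5)/4-.5+340,(c[1]+.5)/4-.5+180),78)[:2]; print('front hob x',((p-[574.2,-453.5])@hx).round(1))
p=s['eef_pos']-60*rx; print(p)
plan([(p[0],p[1],36,1.437,3),(p[0],p[1],130,1.437,4),(510,287,130,1.824,8)])
```

```text
pred crop [[154. 165.]
 [155. 138.]]
front hob x -229.3
front hob x -222.8
front hob x -225.3
[580.86928396   7.95558177  36.30343721]
[0.5, -0.0, 0.0] [0.0, 0.0, -0.0]
[0.5, 0.0, 0.0] [0.0, 0.0, -0.0]
[0.5, 0.0, 0.0] [0.0, 0.0, -0.0]
--
[0.0, 0.0, -0.59] [0.0, 0.0, 0.0]
[0.0, 0.0, -0.59] [0.0, 0.0, 0.0]
[0.0, 0.0, -0.59] [0.0, 0.0, 0.0]
[0.0, 0.0, -0.59] [0.0, 0.0, 0.0]
--
[0.83, -0.34, -0.0] [0.0, 0.0, -0.46]
[0.85, -0.3, -0.0] [0.0, 0.0, -0.46]
[0.86, -0.25, -0.0] [0.0, 0.0, -0.46]
[0.87, -0.21, -0.0] [0.0, 0.0, -0.46]
[0.88, -0.17, -0.0] [0.0, 0.0, -0.46]
[0.89, -0.13, -0.0] [0.0, 0.0, -0.46]
[0.9, -0.08, -0.0] [0.0, 0.0, -0.46]
[0.9, -0.04, -0.0] [0.0, 0.0, -0.46]
--
```

>>> {"op": "play_rows", "data": {
  "rows": [
    {"dp": [0.4,0,0],"turn": [0,0,0],"fingers": 1},
    {"dp": [0.6,0,0],"turn": [0,0,0],"fingers": 1},
    {"dp": [0.5,0,0],"turn": [0,0,0],"fingers": 1},
    {"dp": [0,0,-0.6],"turn": [0,0,0],"fingers": 1},
    {"dp": [0,0,-0.6],"turn": [0,0,0],"fingers": 1}
  ]
}}

```text
clock: 11.47
eef_pos: [580.3, 9.1, 83.4]
tcp_rot: [-3.139, 0.0, 1.438]
contact_force: [0.2, 0.8, -0.8]
opening: 0.344
grasp_force: 54.9
```

>>> {"op": "play_rows", "data": {
  "rows": [
    {"dp": [0,0,-0.6],"turn": [0,0,0],"fingers": 1},
    {"dp": [0,0,-0.55],"turn": [0,0,0],"fingers": 1},
    {"dp": [0.83,-0.34,0],"turn": [0,0,-0.46],"fingers": 1},
    {"dp": [0.85,-0.3,0],"turn": [0,0,-0.46],"fingers": 1},
    {"dp": [0.86,-0.25,0],"turn": [0,0,-0.46],"fingers": 1}
  ]
}}

```text
clock: 11.88
eef_pos: [554.7, 113.1, 130.9]
tcp_rot: [3.14, -0.0, 1.582]
contact_force: [0.7, 0.7, -2.3]
opening: 0.343
grasp_force: 55.1
```

>>> {"op": "play_rows", "data": {
  "rows": [
    {"dp": [0.87,-0.21,0],"turn": [0,0,-0.46],"fingers": 1},
    {"dp": [0.88,-0.17,0],"turn": [0,0,-0.46],"fingers": 1},
    {"dp": [0.89,-0.13,0],"turn": [0,0,-0.46],"fingers": 1},
    {"dp": [0.9,-0.08,0],"turn": [0,0,-0.46],"fingers": 1},
    {"dp": [0.9,-0.04,0],"turn": [0,0,-0.46],"fingers": 1}
  ]
}}

```text
clock: 12.3
eef_pos: [509.9, 288.6, 130.4]
tcp_rot: [3.141, -0.0, 1.824]
contact_force: [1.2, 0.5, -1.9]
opening: 0.339
grasp_force: 55.0
```

>>> {"op": "play_rows", "data": {
  "rows": [
    {"dp": [0,0,0],"turn": [0,0,0],"fingers": 1},
    {"dp": [0,0,0],"turn": [0,0,0],"fingers": 1},
    {"dp": [0,0,0],"turn": [0,0,0],"fingers": 1},
    {"dp": [0,0,0],"turn": [0,0,0],"fingers": 1}
  ]
}}

```text
clock: 12.63
eef_pos: [510.3, 285.7, 130.0]
tcp_rot: [-3.141, 0.0, 1.821]
contact_force: [-0.2, -0.1, -0.9]
opening: 0.342
grasp_force: 55.1
```

Run:
```python
from h import *
s=r.sense();print(s['eef_pos'],s['tcp_rot'],s['contact_force'],s['wrist_torque'])
plan([(510,287,130,1.824,1)])
```

```text
[510.33714131 285.74481533 130.01799497] [-3.14147771e+00  3.18458014e-04  1.82075133e+00] [-0.16206255 -0.0674946  -0.94822351] [-0.0401197  -0.03579024  0.03219955]
[0.03, -0.0, 0.0] [-0.0, 0.0, -0.03]
--
```

>>> {"op": "play_rows", "data": {
  "rows": [
    {"dp": [0.03,0,0.5],"turn": [0,0,-0.03],"fingers": 1},
    {"dp": [0,0,0.7],"turn": [0,0,0],"fingers": 1},
    {"dp": [0,0,0.55],"turn": [0,0,0],"fingers": 1},
    {"dp": [0,0,0],"turn": [0,0,0],"fingers": 1},
    {"dp": [0,0,0],"turn": [0,0,0],"fingers": 1}
  ]
}}

```text
clock: 13.05
eef_pos: [509.4, 286.3, 59.4]
tcp_rot: [-3.139, 0.001, 1.823]
contact_force: [0.4, 0.1, -1.4]
opening: 0.342
grasp_force: 54.9
```

Run:
```python
from h import *
s=r.sense();print(s['eef_pos'],s['tcp_rot'])
a=s['tcp_rot'][2]+np.pi; rx=np.array([np.cos(a),np.sin(a),0]); ry=np.array([-rx[1],rx[0],0])
o=s['eef_pos']-10*rx+[0,0,15.4]
c=np.zeros((400,800,3),np.uint8)
for i,(n,x,y) in enumerate([('top',190,180),('scene',300,120)]):
    g=snap(n,n+'5'); im=np.clip(g['pixels'][:,:,::-1]*1.3,0,255).astype(np.uint8)
    b=cv2.resize(im[y:y+80,x:x+80],(400,400),interpolation=cv2.INTER_CUBIC)
    for p in proj(g,[o+170*rx,o+170*rx+20*ry-2*rx,o+110*rx]):
        q=((p-[x,y]+.5)*5-.5); print(n,q.round(0)); cv2.circle(b,(int(q[0]),int(q[1])),3,(0,0,255),1)
    c[:,400*i:400*i+400]=b
cv2.imwrite('pics/c5.png',c)
```

```text
[509.43533818 286.30166372  59.43062129] [-3.13907587e+00  7.88621134e-04  1.82330475e+00]
top [357. 197.]
top [347. 164.]
top [257. 221.]
scene [191. 245.]
scene [225. 250.]
scene [225. 181.]
```

View pics/c5.png

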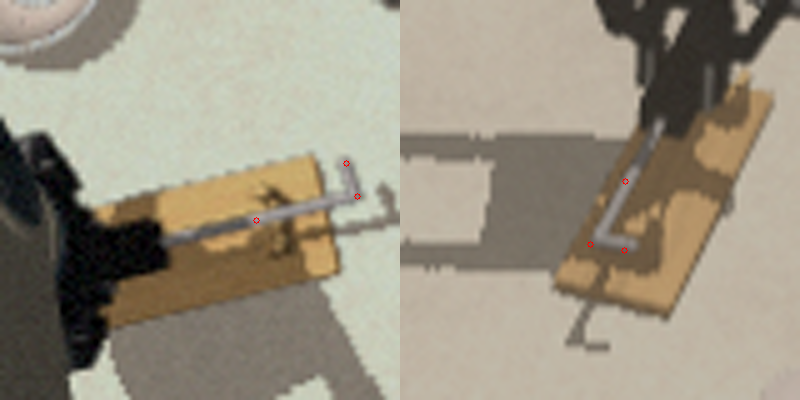

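The rod lines up with the rest and both notches. Hook corner is at crop (352,198) against a prediction of (357,197). I'll lower it.

>>> {"op": "play_rows", "data": {
  "rows": [
    {"dp": [0,0,0.25],"turn": [0,0,0],"fingers": 1},
    {"dp": [0,0,0.2],"turn": [0,0,0],"fingers": 1},
    {"dp": [0,0,0.1],"turn": [0,0,0],"fingers": 1},
    {"dp": [0,0,0.1],"turn": [0,0,0],"fingers": 1},
    {"dp": [0,0,0],"turn": [0,0,0],"fingers": 1}
  ]
}}

```text
clock: 13.57
eef_pos: [509.1, 287.5, 33.2]
tcp_rot: [-3.14, 0.0, 1.825]
contact_force: [-0.7, -0.6, -1.8]
opening: 0.341
grasp_force: 55.1
```

Run:
```python
from h import *
s=r.sense();print(s['eef_pos'],s['tcp_rot'],s['contact_force'],s['wrist_torque'])
```

```text
[509.14284479 287.52881378  33.16398959] [-3.14020804e+00  3.47758457e-04  1.82510279e+00] [-0.74810301 -0.60860092 -1.79502036] [0.038005   0.03246248 0.00040344]
```

>>> {"op": "play_rows", "data": {
  "rows": [
    {"dp": [0,0,0.05],"turn": [0,0,0],"fingers": 1},
    {"dp": [0,0,0.04],"turn": [0,0,0],"fingers": 1},
    {"dp": [0,0,0],"turn": [0,0,0],"fingers": 1}
  ]
}}

```text
clock: 13.82
eef_pos: [509.7, 287.8, 30.3]
tcp_rot: [-3.141, 0.0, 1.825]
contact_force: [0.3, -0.6, -0.8]
opening: 0.338
grasp_force: 55.1
```

Run:
```python
from h import *
s=r.sense();print(s['eef_pos'],s['tcp_rot'],s['contact_force'],s['wrist_torque'])
```

```text
[509.67021617 287.82806697  30.30091073] [-3.14143490e+00  2.85436563e-05  1.82511406e+00] [ 0.29110315 -0.63619505 -0.78571524] [0.05965673 0.01037065 0.01350992]
```

>>> {"op": "play_rows", "data": {
  "rows": [
    {"dp": [0,0,0.03],"turn": [0,0,0],"fingers": 1},
    {"dp": [0,0,0],"turn": [0,0,0],"fingers": 1},
    {"dp": [0,0,0],"turn": [0,0,0],"fingers": 0.5},
    {"dp": [0,0,0],"turn": [0,0,0],"fingers": 0.2},
    {"dp": [0,0,0],"turn": [0,0,0],"fingers": 0}
  ]
}}

```text
clock: 14.23
eef_pos: [509.9, 287.9, 29.4]
tcp_rot: [3.141, -0.0, 1.825]
contact_force: [0.0, 0.7, 0.4]
opening: 0.751
grasp_force: 0.0
```

>>> {"op": "play_rows", "data": {
  "rows": [
    {"dp": [0,0,0],"turn": [0,0,0],"fingers": 0},
    {"dp": [0,0,0],"turn": [0,0,0],"fingers": 0},
    {"dp": [0,0,0],"turn": [0,0,0],"fingers": 0},
    {"dp": [0,0,0],"turn": [0,0,0],"fingers": 0}
  ]
}}

```text
clock: 14.57
eef_pos: [509.7, 287.8, 29.3]
tcp_rot: [-3.142, 0.0, 1.825]
contact_force: [0.4, -0.0, -0.4]
opening: 1.001
grasp_force: 0.0
```

>>> {"op": "play_rows", "data": {
  "rows": [
    {"dp": [0,0,-0.5],"turn": [0,0,0],"fingers": 0},
    {"dp": [0,0,-0.9],"turn": [0,0,0],"fingers": 0},
    {"dp": [0,0,-1],"turn": [0,0,0],"fingers": 0},
    {"dp": [0,0,-1],"turn": [0,0,0],"fingers": 0},
    {"dp": [0,0,-0.9],"turn": [0,0,0],"fingers": 0}
  ]
}}

```text
clock: 14.98
eef_pos: [509.7, 287.8, 203.6]
tcp_rot: [3.141, -0.0, 1.825]
contact_force: [-0.1, 0.9, -0.5]
opening: 0.999
grasp_force: 0.0
```

>>> {"op": "play_rows", "data": {
  "rows": [
    {"dp": [0,0,0],"turn": [0,0,0],"fingers": 0},
    {"dp": [0,0,0],"turn": [0,0,0],"fingers": 0}
  ]
}}

```text
clock: 15.15
eef_pos: [511.0, 288.5, 203.8]
tcp_rot: [3.137, -0.001, 1.825]
contact_force: [-0.4, -0.4, -0.8]
opening: 0.999
grasp_force: 0.0
```

Run:
```python
from h import *
w=snap('wrist','w6')['pixels'][:,:,::-1]; t=snap('top','t6')['pixels'][:,:,::-1]; s=snap('scene','s6')['pixels'][:,:,::-1]
c=np.zeros((600,800,3),np.uint8)
f=lambda im,x,y,w_,h,k: np.clip(cv2.resize(im[y:y+h,x:x+w_].astype(np.float32),None,fx=k,fy=k,interpolation=cv2.INTER_CUBIC)*1.2,0,255).astype(np.uint8)
c[:480,:320]=f(w,240,90,160,240,2)
c[:480,330:650]=f(s,300,115,80,120,4)
c[480:600,:800]=0
b=f(t,380,120,150,180,1); c[:180,650:800]=b
cv2.imwrite('pics/c6.png',c)
```

```text
(no output)
```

View pics/c6.png

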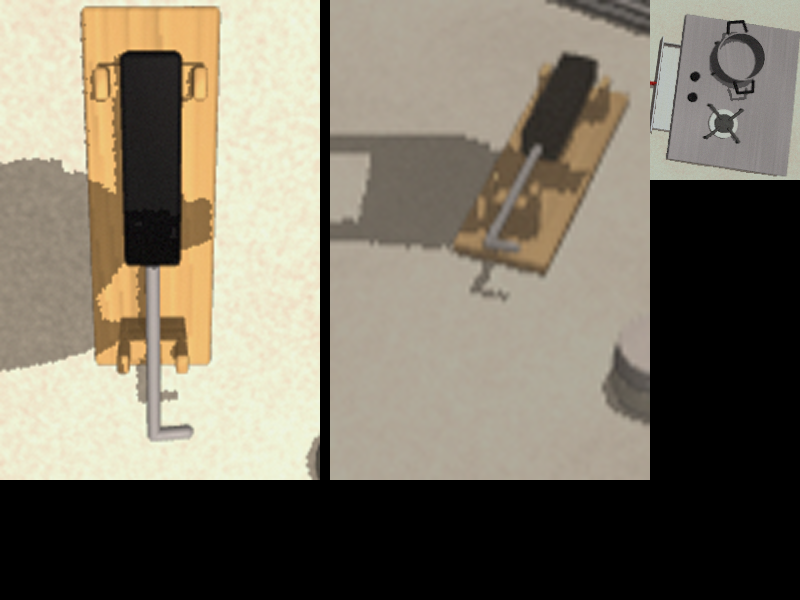

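The rod lies in both notches, parallel to the rest and within about 3 mm of where it lay. The tray is still out and the gripper is clear.

```bash
python3 -c "
from h import *
print(r.sign_off())"
```

```text
the job is handed in; nothing more can be done
None
```

The job is handed in: the tray is drawn out to its stop, and the unhooked rod is back in both notches the same way round. The one concern is a brief wrist reading of about 15.7 N as the tray met its stop, which may be slightly over the 15 N limit.

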